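# Let the shielding block down on the beamline lift

### The job

Let the white shielding block of the hand-cranked lift down onto its stop screw: throw the pawl selector over to release while the pawl still carries the load, take the crank handle and wind up a little until the pawl springs clear, then let the crank turn back slowly under the load until the block rests on the stop. Do not let the crank run, do not press the block down onto the stop with the crank (stop as soon as you feel it land), do not disturb the things lying around, and let go at the end with the selector left on release.

Things in the scene. Friction and masses are not known exactly. Their poses are not given: they have to be found in the camera images.
- lift: the hand-cranked lift, fixed to the table: base plate 190 x 420 x 12 mm; near one end a grey gearbox with a level toothed wheel and a level crank on top, at the other end two steel rods (270 mm tall) with a carriage bearing the white block. Origin: on the table on the upright crank axis; +y along the plate to the rods (at y = 250 mm), z up. At yaw 0 the rods are to the robot's left
- crank_axis (a point): point on the upright crank axis, 119 mm above the table (level with the top of the crank arm)
- handle_mid (a point): centre of the black upright handle on the crank arm: 27 mm thick, standing 120 to 172 mm above the table (this point 146), 75 mm from the axis. It spins freely on its pin, so it can be held from above in one gripper direction all the way. It starts 15 degrees clockwise of the lift's +x, and goes clockwise seen from above, through the lift's -y side, as the block goes down
- peg_top (a point): top of the upright steel peg (12 mm thick, 104 to 145 mm above the table) at the end of the selector lever, 60 mm from its upright pivot at x -11, y 58 mm in the lift's frame; it starts near x -63, y 88 mm. Push it sideways clockwise about the pivot (at first along 0.5, 0.87 in the lift's frame, towards the rods) to release; takes 3 to 5 N, and it stays where it is put
- selector (a joint): angle of the selector lever, rad: 0 = hold, 0.70 = release (end stop), positive clockwise from above; over 0.5 counts as release. The pawl sits on the same pivot, joined to the lever by a spring
- pawl (a joint): angle of the pawl relative to the selector lever, rad: about 0 at the start. With the selector on release, a pawl still jammed in the wheel by the load reads about -0.5 to -0.75; when it is clear of the teeth it reads about -0.25. It frees itself as soon as the crank is wound up by some 0.05 to 0.2 rad
- crank (a joint): crank angle, rad: 0 as the frame is built (about 0 at the start), positive = winding up (anticlockwise from above), negative = lowering. One tooth of the wheel is 0.63 rad. The load pulls at the handle with about 5 to 10 N in the lowering direction, clockwise
- carriage (a joint): height of the carriage with the block, m, relative to the built start (about 0 at the start), positive up; geared to the crank: 25 mm per rad. The carriage weighs some 2 to 3 kg
- block_foot (a point): centre of the underside of the white block (100 x 65 x 75 mm), 128 mm above the table at the start, at y = 302 mm in the lift's frame. It lands on the stop screw below it after going down about 41 to 66 mm
- stop_base: fixed collar (28 mm wide, 30 mm tall) on the base plate under the block, holding the rubber-tipped stop screw (tip 22 mm wide); origin under the collar. How far the screw stands out differs each time and is not measured: its tip is 63 to 87 mm above the table. The rubber gives about 1 mm under the weight
- lens_post: bystander: small lens on a post with a round foot (48 mm wide, 92 mm tall), standing on the lift's base plate; origin under its foot
- lock_nut: bystander: brass collar nut (26 mm wide, 18 mm tall) lying on the lift's base plate; origin under its centre
- mirror_post: bystander: mirror on a post with a round foot (48 mm wide, 120 mm tall); origin under its foot
- driver: bystander: screwdriver, 190 mm long, lying on the table; origin under its middle
- screw_tray: bystander: low dark compartment tray (110 x 150 x 30 mm); origin under its centre
- spacer: bystander: aluminium disc (60 mm wide, 35 mm tall); origin under its centre
- source_can: bystander: brass canister (56 mm wide, 90 mm tall); origin under its centre

How it is judged:
On the way, in this order (a step that is already met when the one before it is completed fails the run):
1. the selector is thrown to release (over 0.5 rad) with the block still up, held by the jammed pawl (value of joint selector above 0.5 rad and value of joint carriage above -0.008 m), for 0.1 s.
2. the crank has been wound up a little and the pawl has sprung clear, with the block still up (value of joint selector above 0.5 rad and value of joint pawl above -0.36 rad and value of joint carriage above -0.015 m), for 0.05 s.
3. the block stands on the stop (contact force between stop_base and anything else above 8 N and value of joint carriage below -0.035 m), for 0.2 s.
At the end, for the whole second after the job is handed in: The block is down at rest (under 5 mm/s) on the stop screw, at least 35 mm below where it started and with over 8 N on the stop; the selector is on release (over 0.5 rad) and the pawl clear of the wheel (all of step 3 and velocity of joint carriage between -0.005 and 0.005 m/s and value of joint selector above 0.5 rad and value of joint pawl above -0.36 rad); the robot touches nothing.
It fails at once if the crank runs back: the block sinks faster than 60 mm/s (2.4 rad/s at the crank) (velocity of joint carriage below -0.06 m/s).
It fails at once if the block is pressed onto the stop with over 80 N (contact force between stop_base and anything else above 80 N).
It fails at once if the block is wound up by more than 25 mm (value of joint carriage above 0.025 m).
It fails at once if one of the seven bystanders is shifted by more than 30 mm (distance of any of lens_post, lock_nut, mirror_post, driver, screw_tray, spacer, source_can from where it was at the start of the episode above 0.03 m).
It also fails if it takes over 72 s, if anything falls off the work surface, if the arm or the gripper's body presses on something with over 40 N, if the wrist force passes 120 N, or if a joint passes its speed limit or range.

### The arm

A 7-joint arm with a two-finger parallel gripper is mounted at the origin on the work surface. World frame = base frame: x ahead of the robot, y to its left, z up, the work surface at z = 0. Lengths are in m, angles in rad, forces in N, time in s.
With the tool pointing down it reaches from about 0.35 to 0.9 m from the base axis. Payload 7.2 kg.
Tool frame: the origin (TCP) lies on the centre line of the jaws, within the pads' length; the fingertips stand 8 mm ahead of it and the grasp point (between the pads) lies 11 mm behind it (manip.tip_reach is the distance from the TCP to the fingertips, in m); z points along the fingers, y is the line along which they close (so a half turn about z gives the same grasp; the last joint's range is limited). The gripper opens to 85 mm and grips with 20 to 120 N. Pads are 22 mm wide; open, the fingers measure 114 mm over their backs; the gripper's body (76 mm by 85 mm) begins 54 mm behind the grasp point. The pads swing forward as they close: fully open they stand 13 mm farther back than shut.
Start: joints at [1.047, 0.411, -0.013, 1.596, 0.006, 1.134, -0.082], TCP at [0.275, -0.561, 0.239] pointing down, gripper open.
Joint ranges: [-2.95, 2.95], [-0.29, 1.99], [-1.47, 1.44], [0.14, 2.54], [-1.03, 4.17], [0.13, 1.85], [-2.86, 2.86]. Speed limits (rad/s): [2.39, 2.39, 3.01, 3.01, 3.14, 3.14, 3.14].

### API

Orientations are given as a rotation vector (axis times angle).
In Python, from station import manip, eyes gives the robot as it stands. The module is installed in compiled form; this text tells all that it offers.
- The arm moves only by the tool move_arm, never from a script. Its argument "deltas" is a list of rows, each a list of 3 entries, a list of its own where there are three numbers: the shift along the tool's x, y, z in m, then the turn about the tool's z in degrees, then the closure, from 0 (fully open) to 1 (shut). In form: [[[tx, ty, tz], twist, hand], ...]. A call has 1 to 5 rows; each row is the pose to reach, as a shift and turn from the pose commanded when the call began, along the tool's axes at that moment; what a row does not reach only later rows make up. A row lasts 1/10 s, in which the tool goes at most 50 mm and 8.59 degrees, less where a joint would pass 70% of its speed; a pose out of reach is approached as far as the arm can. A call with a gripper value outside its range is refused whole. The fingers move at their own pace and stop on an object; "squeeze" is the grip in N (left out, the last holds). Time passes only in rows, so rows that repeat a pose let the fingers close. It gives the time, the measured TCP pose, the force, the opening and the grip force at its end, in the units of the state.
- manip.read_state(): the state, without advancing time (a new reading comes with each control period).
- eyes.get_image(name): name is "side" or "top"; returns the picture (480x640x3 uint8, red, green, blue); there is no depth.
- eyes.camera_params(name): a dict with "intrinsics" (3x3 intrinsics, pixels), "dist" ([k1, k2, p1, p2, k3] as OpenCV has them; the pictures are not rectified), "xyz" and "rotation" of the camera in the world. Camera axes: x right, y down, z forward; pixel columns grow to the right and rows downward; lengths in m; the calibration is good to about 2 mm. A picture is of the moment at which its call begins. camera_params takes no time and is no camera call.
- manip.finish_job(): hands the job in; it is judged then, once.
The state is a dict: "clock": time; "joints": joint angles; "dq": joint speeds; "joint_efforts": joint torques, N m; "eef_pos": TCP position; "eef_rot": TCP orientation; "ft_force": force on the tool from outside, world axes, zero at the start; "moment": the same for the moment, N m; "grip_width": finger opening in m; "grip_force": force on a finger pad.
Only numpy, scipy, OpenCV 4.12 (cv2) and the standard library are available. Lean on these libraries where they do the work, as an engineer would, in place of code of your own. Each camera call takes 0.05 s, during which the arm holds its last target. There are 200 camera calls.

## Working session

There is one attempt and no reset: what is moved stays moved. The work goes in short steps, Python scripts to look and compute and a tool call to move; the robot and the scene stay as the last step left them, time stands still between calls to the robot, and variables do not carry over. Pictures are saved under pics/ and viewed, at most 10 in all, crops included, and the job is handed in when it is done.

Besides the shell and the picture viewer there is one more tool, called after "Call:" as name([rows], argument=value, ...), one row to a line, values as JSON. move_arm: Moves the arm, as the interface text tells. Its arguments: {"type":"object","properties":{"deltas":{"type":"array","items":{"type":"array"}},"squeeze":{"type":"number"}},"required":["deltas"]}

```bash
mkdir -p pics
cat > h.py <<'E'
import numpy as np, cv2
from station import manip, eyes
def snap(n,f):
    im=eyes.get_image(n); cv2.imwrite('pics/'+f,im[:,:,::-1].copy()); return im
def ray(n,u,v):
    p=eyes.camera_params(n);K=np.array(p['intrinsics'],float);d=np.array(p['dist'],float)
    a=cv2.undistortPoints(np.array([[[u,v]]],float),K,d)[0,0]
    return np.array(p['xyz'],float),rot(p['rotation'])@np.array([a[0],a[1],1])
def rot(r):
    r=np.array(r,float); return r if r.shape==(3,3) else cv2.Rodrigues(r)[0]
def at_z(n,u,v,z):
    o,d=ray(n,u,v); return o+d*(z-o[2])/d[2]
def proj(n,P):
    p=eyes.camera_params(n);R=rot(p['rotation']);t=-R.T@np.array(p['xyz'],float)
    return cv2.projectPoints(np.array(P,float).reshape(-1,1,3),cv2.Rodrigues(R.T)[0],t,np.array(p['intrinsics'],float),np.array(p['dist'],float))[0][:,0]
E
python3 - <<'E'
from h import *
snap('top','t0.png');snap('side','s0.png')
for n in('top','side'):print(eyes.camera_params(n))
print(manip.read_state(), manip.tip_reach)
E
```

```text
{'intrinsics': array([[443.11494362,   0.        , 319.17748979],
       [  0.        , 443.11494362, 246.48374794],
       [  0.        ,   0.        ,   1.        ]]), 'dist': array([-0.07754494,  0.        ,  0.        ,  0.        ,  0.        ]), 'xyz': array([0.4008245 , 0.05477245, 1.16512824]), 'rotation': array([-2.13321242,  2.18710727, -0.14315692])}
{'intrinsics': array([[528.85413952,   0.        , 312.52421897],
       [  0.        , 528.85413952, 231.28991838],
       [  0.        ,   0.        ,   1.        ]]), 'dist': array([-0.08581218,  0.        ,  0.        ,  0.        ,  0.        ]), 'xyz': array([0.34115017, 0.87641079, 1.19635661]), 'rotation': array([-0.29478009,  2.88997377, -0.98695949])}
{'clock': 0.1, 'joints': array([ 1.04678748,  0.41186404, -0.01271844,  1.59696055,  0.00559422,
        1.13427673, -0.08220191]), 'dq': array([ 0.00021414, -0.00107972,  0.00035549, -0.00067409, -0.0005988 ,
        0.00043732, -0.00042395]), 'joint_efforts': array([ 1.83406912e-03, -6.01829982e+01,  6.83652107e-01, -3.00089800e+01,
        1.38526937e-02,  6.37644858e-03,  5.68331336e-05]), 'eef_pos': array([ 0.27490102, -0.56081892,  0.23850953]), 'eef_rot': array([-3.05897428e+00, -7.09521563e-01,  6.68137212e-04]), 'ft_force': array([-0.24038034, -0.19890013, -0.15456552]), 'moment': array([-0.00988103, -0.04168739,  0.06288576]), 'grip_force': 0.0, 'grip_width': 0.08484365724660828} 0.008
```

View pics/t0.png

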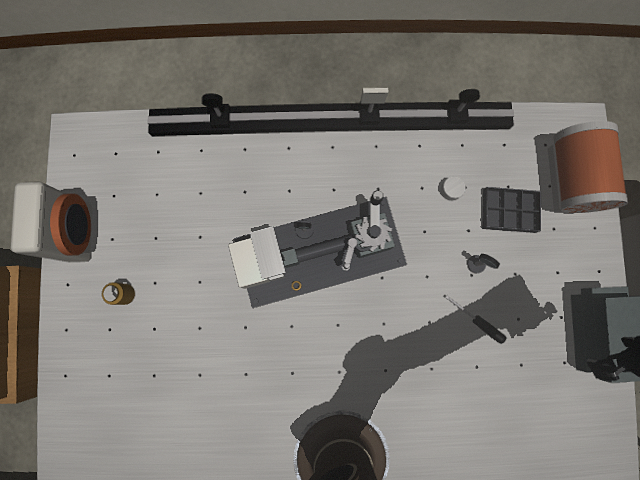

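View pics/s0.png

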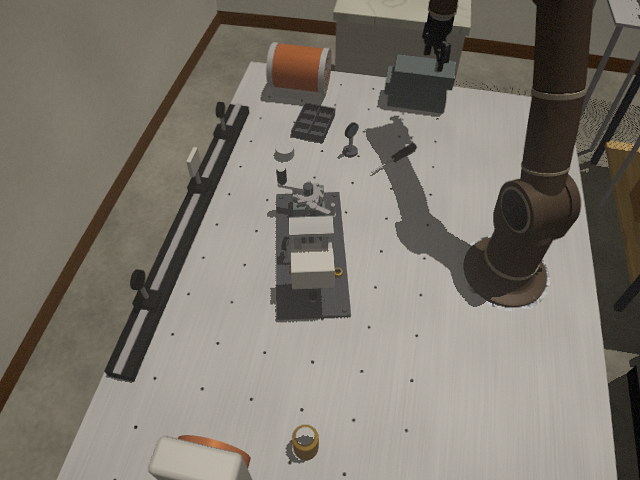

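The overview shows the lift's plate around (320,250) in the top view, with the rods to the left. The crank hub is near (374,233), the handle near (377,197) and the selector peg near (348,262). I'll enlarge this area to measure it.

Run:
```python
import cv2
a=cv2.imread('pics/t0.png')[170:320,220:420]; cv2.imwrite('pics/t0c.png',cv2.resize(a,None,fx=4,fy=4,interpolation=cv2.INTER_CUBIC))
```

```text
(no output)
```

View pics/t0c.png

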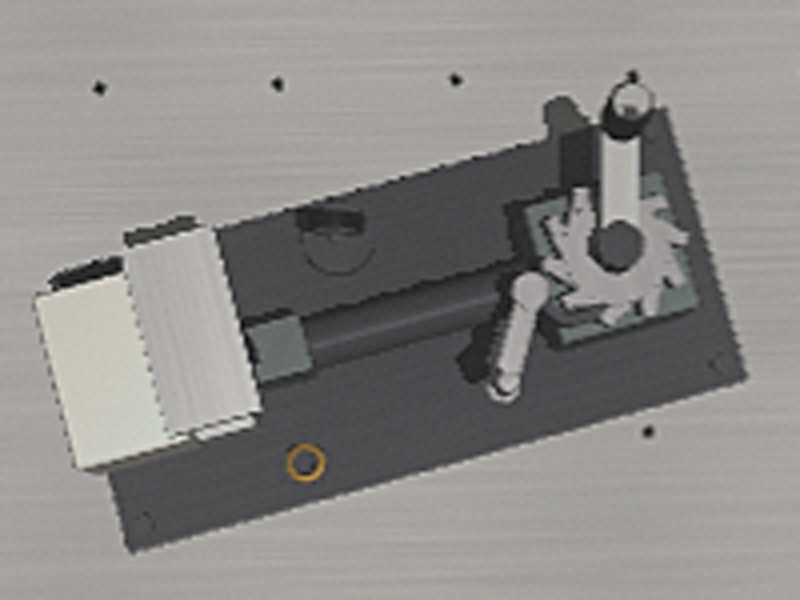

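The 4x crop shows these points in crop pixels:
- Handle top: (634,98)
- Hub: (618,245)
- Selector pivot: (530,291)
- Peg top: about (508,382)
- Plate corners: (746,378), (130,551), (665,105)

Next I'll fit the lift's pose to them.

```bash
cat > fit.py <<'E'
from h import *
from scipy.optimize import least_squares
c=np.array([[634,98],[618,243],[530,291],[508,380],[746,378],[130,551],[665,105]],float)
uv=np.array([220,170])+(c+.5)/4-.5
def pts(p):
    x,y,w,e=p; a=np.radians(-15)
    L=np.array([[.075*np.cos(a),.075*np.sin(a),.172],[0,0,.125],[-.011,.058,.104],[-.063,.088,.145],[-.095,e,.012],[-.095,e+.42,.012],[.095,e,.012]])
    R=np.array([[np.cos(w),-np.sin(w)],[np.sin(w),np.cos(w)]])
    L[:,:2]=L[:,:2]@R.T+[x,y]; return L
r=least_squares(lambda p:(proj('top',pts(p))-uv).ravel(),[.43,-.07,.2,-.08],loss='soft_l1')
print(r.x,np.degrees(r.x[2]));print(np.round(proj('top',pts(r.x))-uv,1));print(pts(r.x).round(4))
print('side',proj('side',pts(r.x)).round(0).tolist())
E
python3 fit.py
```

```text
[ 0.56732589 -0.08801415  0.24514077 -0.07485378] 14.04553130488877
[[-1.5  0.5]
 [ 0.7 -0.2]
 [-0.1 -0.2]
 [ 0.5  0.1]
 [ 0.5 -0. ]
 [-0.8 -0. ]
 [ 0.1 -0.1]]
[[ 0.6423 -0.0893  0.172 ]
 [ 0.5673 -0.088   0.125 ]
 [ 0.5426 -0.0344  0.104 ]
 [ 0.4849 -0.0179  0.145 ]
 [ 0.4933 -0.1837  0.012 ]
 [ 0.3914  0.2238  0.012 ]
 [ 0.6777 -0.1376  0.012 ]]
side [[279.0, 169.0], [307.0, 185.0], [311.0, 206.0], [332.0, 204.0], [338.0, 191.0], [349.0, 315.0], [275.0, 194.0]]
```

The fit agrees to about 1.5 px: lift at (0.567,-0.088) with a yaw of 14°, and the peg at (0.485,-0.018). I'll move to a point behind the peg, closing the fingers on the way.

Call:
move_arm([
  [[0.033, -0.0315, 0], 0, 0.5],
  [[0.066, -0.063, 0], 0, 1],
  [[0.099, -0.0945, 0], 0, 1],
  [[0.132, -0.126, 0], 0, 1],
  [[0.165, -0.1575, 0], 0, 1],
], squeeze=20)

```text
clock: 0.6
eef_pos: [0.3541, -0.3453, 0.2391]
eef_rot: [-3.06, -0.71, 0.0]
ft_force: [-0.0, -0.2, 0.4]
grip_width: 0.0126
grip_force: 0.0
```

Call:
move_arm([
  [[0.033, -0.0315, 0], 0, 1],
  [[0.066, -0.063, 0], 0, 1],
  [[0.099, -0.0945, 0], 0, 1],
  [[0.132, -0.126, 0], 0, 1],
  [[0.165, -0.1575, 0], 0, 1],
])

```text
clock: 1.1
eef_pos: [0.4328, -0.1313, 0.2393]
eef_rot: [3.06, 0.71, -0.0]
ft_force: [1.2, -0.7, 0.6]
grip_width: 0.0002
grip_force: 0.0
```

Call:
move_arm([
  [[0.032, -0.0315, 0], -7, 1],
  [[0.0646, -0.063, 0], -14, 1],
  [[0.0646, -0.063, 0], -21, 1],
  [[0.0646, -0.063, 0], -28, 1],
  [[0.0646, -0.063, 0], -28, 1],
])

```text
clock: 1.6
eef_pos: [0.4628, -0.0477, 0.239]
eef_rot: [-2.795, -1.433, 0.001]
ft_force: [-0.4, -0.2, -0.2]
grip_width: 0.0003
grip_force: 0.0
```

Call:
move_arm([
  [[0, 0, 0.03], 0, 1],
  [[0, 0, 0.06], 0, 1],
  [[0, 0, 0.09], 0, 1],
  [[0, 0, 0.117], 0, 1],
  [[0, 0, 0.117], 0, 1],
])

```text
clock: 2.1
eef_pos: [0.4605, -0.0484, 0.1194]
eef_rot: [-2.797, -1.422, 0.008]
ft_force: [-0.6, -0.6, 0.3]
grip_width: -0.0001
grip_force: 0.0
```

Run:
```python
from h import *
a=snap('top','t1.png')[170:320,280:440]; b=snap('side','s1.png')[130:280,240:400]
c=np.hstack([a,b]); cv2.imwrite('pics/c1.png',cv2.resize(c,(800,375),interpolation=cv2.INTER_CUBIC)[:,:,::-1])
```

```text
(no output)
```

View pics/c1.png

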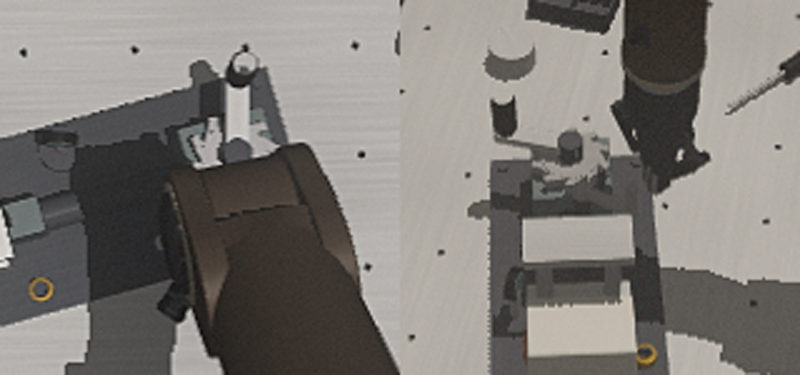

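The arm hides the peg from the top camera. In the side half of the image the fingers are just behind where the lever lies. I'll push along tool x.

Call:
move_arm([
  [[0.008, 0, 0], 0, 1],
  [[0.016, 0, 0], 0, 1],
  [[0.022, 0, 0], 0, 1],
  [[0.028, 0, 0], 0, 1],
  [[0.034, 0, 0], 0, 1],
])

```text
clock: 2.7
eef_pos: [0.4826, -0.0202, 0.1223]
eef_rot: [-2.798, -1.429, 0.002]
ft_force: [-4.8, -1.4, 0.9]
grip_width: 0.0001
grip_force: 1.6
```

Call:
move_arm([
  [[0.006, 0, 0], 0, 1],
  [[0.012, 0, 0], 0, 1],
  [[0.016, 0, 0], 0, 1],
  [[0.018, 0, 0], 0, 1],
  [[0.018, 0, 0], 0, 1],
])

```text
clock: 3.2
eef_pos: [0.494, -0.0057, 0.1222]
eef_rot: [2.798, 1.429, 0.001]
ft_force: [-1.5, -1.0, -1.3]
grip_width: 0.0002
grip_force: 0.5
```

Call:
move_arm([
  [[0.002, 0, 0], 0, 1],
  [[0.004, 0, 0], 0, 1],
  [[0.006, 0, 0], 0, 1],
  [[0.007, 0, 0], 0, 1],
])

```text
clock: 3.6
eef_pos: [0.4982, -0.0011, 0.1223]
eef_rot: [2.797, 1.427, 0.001]
ft_force: [-0.2, -5.3, -1.8]
grip_width: 0.0001
grip_force: 2.2
```

Run:
```python
from h import *
a=snap('top','t2.png')[170:320,280:440]; b=snap('side','s2.png')[130:280,240:400]
c=np.hstack([a,b]); cv2.imwrite('pics/c2.png',cv2.resize(c,(800,375),interpolation=cv2.INTER_CUBIC)[:,:,::-1])
```

```text
(no output)
```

View pics/c2.png

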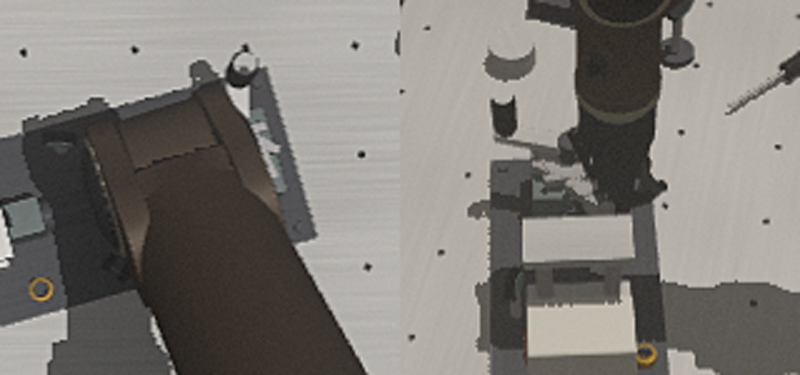

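The gripper is at its predicted release position: TCP at (0.498,-0.001), about 0.67 rad, after a smooth push. I'll back off, rise and go above the handle.

Call:
move_arm([
  [[-0.015, 0, 0], 0, 1],
  [[-0.015, 0, -0.03], 0, 1],
  [[-0.015, 0, -0.07], 0, 0.4],
  [[-0.015, 0, -0.1], 0, 0.4],
  [[-0.015, 0, -0.1], 0, 0.4],
])

```text
clock: 4.2
eef_pos: [0.491, -0.0122, 0.2267]
eef_rot: [2.794, 1.428, 0.012]
ft_force: [0.2, -0.8, 0.4]
grip_width: 0.0433
grip_force: 0.0
```

Call:
move_arm([
  [[0.0065, 0.0425, 0], 0, 0.4],
  [[0.013, 0.085, 0], 0, 0.4],
  [[0.02, 0.127, 0], 0, 0.4],
  [[0.0265, 0.17, 0], 0, 0.4],
  [[0.0265, 0.17, 0], 0, 0.4],
])

```text
clock: 4.7
eef_pos: [0.645, -0.0944, 0.22]
eef_rot: [2.8, 1.424, 0.0]
ft_force: [0.0, 0.2, -0.9]
grip_width: 0.0513
grip_force: 0.0
```

Run:
```python
from h import *
a=snap('top','t3.png')[170:320,280:440]; b=snap('side','s3.png')[130:280,240:400]
c=np.hstack([a,b]); cv2.imwrite('pics/c3.png',cv2.resize(c,(800,375),interpolation=cv2.INTER_CUBIC)[:,:,::-1])
s=manip.read_state();print(s['joints'].round(2),s['eef_pos'],s['eef_rot'],s['grip_width'])
P=[.5426,-.0344,.104]
for q in (0,.5,.7):
    f=np.radians(164)-q; print(q,proj('side',[.5426+.06*np.cos(f),-.0344+.06*np.sin(f),.145]),proj('top',[.5426+.06*np.cos(f),-.0344+.06*np.sin(f),.145]))
```

```text
[ 0.32  0.5  -0.37  1.54  0.19  1.15 -0.71] [ 0.64183244 -0.09086564  0.22072163] [-2.79639449e+00 -1.42742779e+00  1.46670742e-03] 0.05100804529184214
0 [[331.5788788  203.87508237]] [[347.10607649 264.67275485]]
0.5 [[324.09204578 210.35058478]] [[335.83106498 258.49178573]]
0.7 [[320.02656175 212.02578198]] [[332.41563659 254.60774294]]
```

View pics/c3.png

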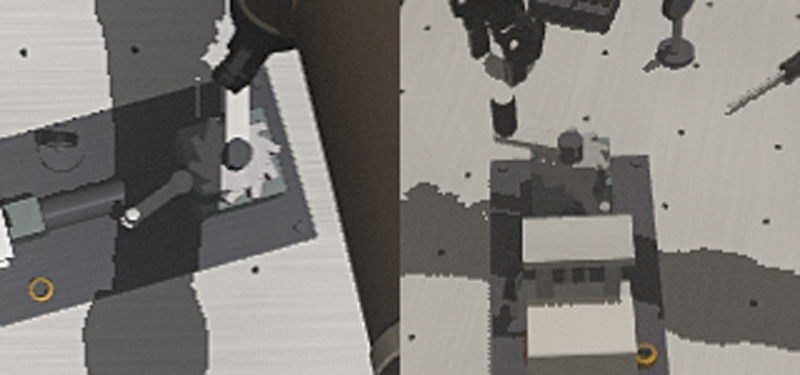

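In the top half of the image the peg is at about (333,256), which is about 0.65 rad, so the selector is on release. The handle's bright cap in the side view is near (281,167.5). I'll refine its position from that.

Run:
```python
from h import *
print(at_z('side',281.2,167.6,.172))
print(at_z('top',220+634.5/4-.5,170+98.5/4-.5,.172))
# handle angle scale: bottom of handle
im=cv2.imread('pics/s3.png')[150:195,265:300]; g=cv2.cvtColor(im,cv2.COLOR_BGR2GRAY)
w=(g<60).astype(np.uint8);n,l,st,ce=cv2.connectedComponentsWithStats(w);print(st[1:][st[1:,4]>30]+[265,150,0,0,0],ce[1:][st[1:,4]>30]+[265,150])
H=lambda x,y,z:proj('side',[x,y,z])[0].round(1)
print(H(.6423,-.0893,.172),H(.6423,-.0893,.12),H(.642,-.093,.172),H(.642,-.093,.12))
```

```text
[ 0.6385473  -0.09529283  0.172     ]
[ 0.64349039 -0.09283203  0.172     ]
[[282 150  14  14 113]
 [277 169  10  16 107]] [[287.59292035 154.47787611]
 [281.43925234 176.82242991]]
[279.3 169. ] [280.4 182.1] [279.8 168. ] [280.8 181.2]
```

The handle is at about (0.641,-0.094). I'll descend and grip it.

Call:
move_arm([
  [[-0.003, 0.001, 0.03], 0, 0.4],
  [[-0.003, 0.001, 0.06], 0, 0.4],
  [[-0.003, 0.001, 0.087], 0, 0.4],
  [[-0.003, 0.001, 0.087], 0, 0.4],
  [[-0.003, 0.001, 0.087], 0, 0.4],
])

```text
clock: 5.3
eef_pos: [0.6406, -0.0929, 0.136]
eef_rot: [-2.797, -1.43, -0.0]
ft_force: [-0.2, -0.5, -0.2]
grip_width: 0.0512
grip_force: 0.0
```

Call:
move_arm([
  [[0, 0, 0], 0, 0.6],
  [[0, 0, 0], 0, 0.8],
  [[0, 0, 0], 0, 1],
  [[0, 0, 0], 0, 1],
  [[0, 0, 0], 0, 1],
], squeeze=40)

```text
clock: 5.8
eef_pos: [0.6416, -0.093, 0.1376]
eef_rot: [2.797, 1.429, 0.003]
ft_force: [-3.3, 2.1, 6.8]
grip_width: 0.0259
grip_force: 39.0
```

The handle is gripped, with a width of 26 mm. Next I'll compute waypoints on the circle for every angle.

```bash
cat > wp.py <<'E'
import sys,numpy as np
from station import manip
def wp(th0,ths,yaw=54.06,r=.075):
    y=np.radians(yaw);X=np.array([np.cos(y),np.sin(y)]);Y=np.array([np.sin(y),-np.cos(y)])
    p=lambda t:r*np.array([np.cos(np.radians(t)),np.sin(np.radians(t))])
    for t in ths:
        d=p(t)-p(th0);print(t,[round(float(d@X),4),round(float(d@Y),4),0])
a=[float(v) for v in sys.argv[1:]]
wp(a[0],a[1:])
E
python3 wp.py -4.2 -1 2 5 8 10.5
```

```text
-1.0 [0.0035, -0.0023, 0]
2.0 [0.0067, -0.0046, 0]
5.0 [0.0097, -0.0071, 0]
8.0 [0.0126, -0.0098, 0]
10.5 [0.0149, -0.0121, 0]
```

Call:
move_arm([
  [[0.0035, -0.0023, 0], 0, 1],
  [[0.0067, -0.0046, 0], 0, 1],
  [[0.0097, -0.0071, 0], 0, 1],
  [[0.0126, -0.0098, 0], 0, 1],
  [[0.0149, -0.0121, 0], 0, 1],
])

```text
clock: 6.3
eef_pos: [0.6408, -0.0778, 0.1376]
eef_rot: [2.795, 1.423, 0.001]
ft_force: [-0.7, -6.3, 5.4]
grip_width: 0.026
grip_force: 39.1
```

Call:
move_arm([
  [[0, 0, 0], 0, 1],
  [[0, 0, 0], 0, 1],
  [[0, 0, 0], 0, 1],
])

```text
clock: 6.6
eef_pos: [0.6408, -0.0775, 0.1376]
eef_rot: [2.795, 1.424, 0.001]
ft_force: [-1.6, -6.4, 5.0]
grip_width: 0.0258
grip_force: 39.1
```

```bash
python3 wp.py 10.5 8 5 2 -1 -4; python3 wp.py -4 -8 -12 -16 -20 -24
python3 - <<'E'
from h import *
a=cv2.imread('pics/t3.png')[190:290,310:410]; b=snap('top','t4.png')[190:290,310:410][:,:,::-1]
cv2.imwrite('pics/c4.png',cv2.resize(np.hstack([a,b]),(800,400),interpolation=cv2.INTER_CUBIC))
E
```

```text
8.0 [-0.0023, 0.0023, 0]
5.0 [-0.0052, 0.005, 0]
2.0 [-0.0082, 0.0075, 0]
-1.0 [-0.0114, 0.0098, 0]
-4.0 [-0.0147, 0.012, 0]
-8.0 [-0.0045, 0.0026, 0]
-12.0 [-0.0092, 0.0049, 0]
-16.0 [-0.0141, 0.0069, 0]
-20.0 [-0.0191, 0.0085, 0]
-24.0 [-0.0242, 0.0097, 0]
```

View pics/c4.png

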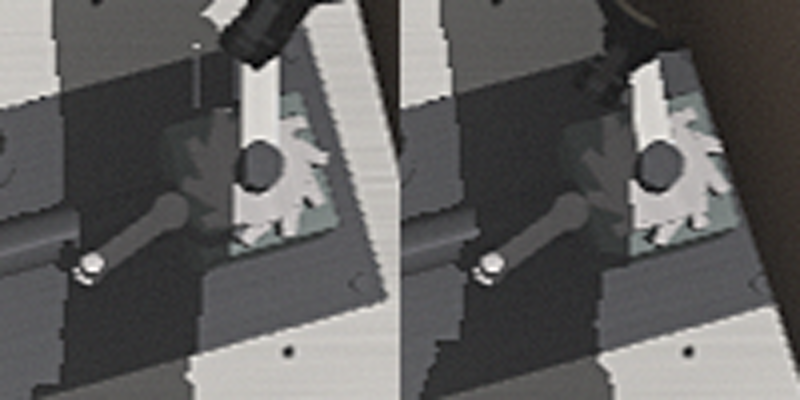

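The crank has turned about 0.21 rad, and the hand now carries the load at about 6.4 N. The lever stays on release, with the peg at the same pixel in both halves. I'll wind a little more for margin, then hold.

```bash
python3 wp.py 10.5 13 15.5 18;echo; python3 wp.py 18 14 10 6 2 -2;echo; python3 wp.py -2 -6 -10 -14 -18 -22
```

```text
13.0 [0.0022, -0.0024, 0]
15.5 [0.0043, -0.0049, 0]
18.0 [0.0063, -0.0075, 0]

14.0 [-0.0032, 0.0041, 0]
10.0 [-0.0067, 0.008, 0]
6.0 [-0.0105, 0.0116, 0]
2.0 [-0.0145, 0.015, 0]
-2.0 [-0.0188, 0.0181, 0]

-6.0 [-0.0044, 0.0028, 0]
-10.0 [-0.0091, 0.0052, 0]
-14.0 [-0.0139, 0.0073, 0]
-18.0 [-0.0188, 0.0091, 0]
-22.0 [-0.0238, 0.0106, 0]
```

Call:
move_arm([
  [[0.0022, -0.0024, 0], 0, 1],
  [[0.0043, -0.0049, 0], 0, 1],
  [[0.0063, -0.0075, 0], 0, 1],
  [[0.0063, -0.0075, 0], 0, 1],
  [[0.0063, -0.0075, 0], 0, 1],
])

```text
clock: 7.15
eef_pos: [0.6387, -0.068, 0.1376]
eef_rot: [2.795, 1.424, 0.002]
ft_force: [-0.7, -7.7, 5.6]
grip_width: 0.0262
grip_force: 39.1
```

Call:
move_arm([
  [[-0.0032, 0.0041, 0], 0, 1],
  [[-0.0067, 0.008, 0], 0, 1],
  [[-0.0105, 0.0116, 0], 0, 1],
  [[-0.0145, 0.015, 0], 0, 1],
  [[-0.0188, 0.0181, 0], 0, 1],
])

```text
clock: 7.65
eef_pos: [0.6416, -0.0936, 0.1375]
eef_rot: [2.796, 1.425, 0.0]
ft_force: [-3.4, -5.0, 6.2]
grip_width: 0.0262
grip_force: 39.3
```

Call:
move_arm([
  [[-0.0044, 0.0028, 0], 0, 1],
  [[-0.0091, 0.0052, 0], 0, 1],
  [[-0.0139, 0.0073, 0], 0, 1],
  [[-0.0188, 0.0091, 0], 0, 1],
  [[-0.0238, 0.0106, 0], 0, 1],
])

```text
clock: 8.15
eef_pos: [0.6358, -0.1185, 0.1376]
eef_rot: [2.796, 1.425, -0.001]
ft_force: [-5.4, -3.4, 8.9]
grip_width: 0.026
grip_force: 39.4
```

```bash
python3 wp.py -22 -26 -30 -34 -38 -42;echo; python3 wp.py -42 -46 -50 -54 -58 -62;echo; python3 wp.py -62 -66 -70 -74 -78 -82
```

```text
-26.0 [-0.0051, 0.0011, 0]
-30.0 [-0.0103, 0.0018, 0]
-34.0 [-0.0155, 0.0022, 0]
-38.0 [-0.0208, 0.0022, 0]
-42.0 [-0.026, 0.0018, 0]

-46.0 [-0.0052, -0.0007, 0]
-50.0 [-0.0103, -0.0018, 0]
-54.0 [-0.0153, -0.0033, 0]
-58.0 [-0.0203, -0.0051, 0]
-62.0 [-0.025, -0.0072, 0]

-66.0 [-0.0046, -0.0025, 0]
-70.0 [-0.0091, -0.0052, 0]
-74.0 [-0.0133, -0.0083, 0]
-78.0 [-0.0173, -0.0117, 0]
-82.0 [-0.0211, -0.0153, 0]
```

Call:
move_arm([
  [[-0.0051, 0.0011, 0], 0, 1],
  [[-0.0103, 0.0018, 0], 0, 1],
  [[-0.0155, 0.0022, 0], 0, 1],
  [[-0.0208, 0.0022, 0], 0, 1],
  [[-0.026, 0.0018, 0], 0, 1],
])

```text
clock: 8.65
eef_pos: [0.6218, -0.14, 0.1375]
eef_rot: [2.797, 1.426, -0.001]
ft_force: [-5.1, -1.8, 8.6]
grip_width: 0.026
grip_force: 39.5
```

Call:
move_arm([
  [[-0.0052, -0.0007, 0], 0, 1],
  [[-0.0103, -0.0018, 0], 0, 1],
  [[-0.0153, -0.0033, 0], 0, 1],
  [[-0.0203, -0.0051, 0], 0, 1],
  [[-0.025, -0.0072, 0], 0, 1],
])

```text
clock: 9.15
eef_pos: [0.6014, -0.1557, 0.1375]
eef_rot: [2.797, 1.427, -0.0]
ft_force: [-5.3, -1.0, 8.5]
grip_width: 0.0263
grip_force: 39.5
```

Call:
move_arm([
  [[-0.0046, -0.0025, 0], 0, 1],
  [[-0.0091, -0.0052, 0], 0, 1],
  [[-0.0133, -0.0083, 0], 0, 1],
  [[-0.0173, -0.0117, 0], 0, 1],
  [[-0.0211, -0.0153, 0], 0, 1],
])

```text
clock: 9.65
eef_pos: [0.5767, -0.1635, 0.1375]
eef_rot: [2.797, 1.427, 0.0]
ft_force: [-5.2, -0.6, 8.1]
grip_width: 0.0263
grip_force: 39.5
```

```bash
cat >> wp.py <<'E'
s=manip.read_state();F=s['ft_force'];t=np.radians(a[0]);print('now',s['eef_pos'].round(4),'tan',F[0]*np.sin(t)-F[1]*np.cos(t),'rad',F[0]*np.cos(t)+F[1]*np.sin(t))
E
python3 wp.py -82 -84 -86 -88 -90 -92;for k in -92 -96 -100 -104 -108 -112 -116 -120 -124; do python3 wp.py $k $((k-1)) $((k-2)) $((k-3)) $((k-4)) |grep -v now; done
```

```text
-84.0 [-0.0018, -0.0019, 0]
-86.0 [-0.0035, -0.0039, 0]
-88.0 [-0.0051, -0.0059, 0]
-90.0 [-0.0067, -0.008, 0]
-92.0 [-0.0082, -0.0102, 0]
now [ 0.5767 -0.1635  0.1375] tan 5.251684011332024 rad -0.11582590548599647
-93.0 [-0.0007, -0.0011, 0]
-94.0 [-0.0014, -0.0022, 0]
-95.0 [-0.0021, -0.0033, 0]
-96.0 [-0.0028, -0.0044, 0]
-97.0 [-0.0006, -0.0011, 0]
-98.0 [-0.0013, -0.0023, 0]
-99.0 [-0.0019, -0.0035, 0]
-100.0 [-0.0025, -0.0046, 0]
-101.0 [-0.0006, -0.0012, 0]
-102.0 [-0.0011, -0.0024, 0]
-103.0 [-0.0016, -0.0036, 0]
-104.0 [-0.0021, -0.0048, 0]
-105.0 [-0.0005, -0.0012, 0]
-106.0 [-0.0009, -0.0024, 0]
-107.0 [-0.0014, -0.0037, 0]
-108.0 [-0.0018, -0.0049, 0]
-109.0 [-0.0004, -0.0012, 0]
-110.0 [-0.0008, -0.0025, 0]
-111.0 [-0.0011, -0.0038, 0]
-112.0 [-0.0014, -0.005, 0]
-113.0 [-0.0003, -0.0013, 0]
-114.0 [-0.0006, -0.0026, 0]
-115.0 [-0.0008, -0.0038, 0]
-116.0 [-0.0011, -0.0051, 0]
-117.0 [-0.0002, -0.0013, 0]
-118.0 [-0.0004, -0.0026, 0]
-119.0 [-0.0006, -0.0039, 0]
-120.0 [-0.0007, -0.0052, 0]
-121.0 [-0.0001, -0.0013, 0]
-122.0 [-0.0002, -0.0026, 0]
-123.0 [-0.0003, -0.0039, 0]
-124.0 [-0.0004, -0.0052, 0]
-125.0 [-0.0, -0.0013, 0]
-126.0 [-0.0, -0.0026, 0]
-127.0 [-0.0, -0.0039, 0]
-128.0 [0.0, -0.0052, 0]
```

Call:
move_arm([
  [[-0.0018, -0.0019, 0], 0, 1],
  [[-0.0035, -0.0039, 0], 0, 1],
  [[-0.0051, -0.0059, 0], 0, 1],
  [[-0.0067, -0.008, 0], 0, 1],
  [[-0.0082, -0.0102, 0], 0, 1],
])

```text
clock: 10.15
eef_pos: [0.5636, -0.164, 0.1375]
eef_rot: [2.797, 1.427, -0.0]
ft_force: [-5.9, -0.4, 9.6]
grip_width: 0.0261
grip_force: 39.6
```

Call:
move_arm([
  [[-0.0007, -0.0011, 0], 0, 1],
  [[-0.0014, -0.0022, 0], 0, 1],
  [[-0.0021, -0.0033, 0], 0, 1],
  [[-0.0028, -0.0044, 0], 0, 1],
])

```text
clock: 10.55
eef_pos: [0.5583, -0.1636, 0.1375]
eef_rot: [2.797, 1.427, -0.0]
ft_force: [-6.5, -1.0, 10.1]
grip_width: 0.0257
grip_force: 39.7
```

Call:
move_arm([
  [[-0.0006, -0.0011, 0], 0, 1],
  [[-0.0013, -0.0023, 0], 0, 1],
  [[-0.0019, -0.0035, 0], 0, 1],
  [[-0.0025, -0.0046, 0], 0, 1],
])

```text
clock: 10.95
eef_pos: [0.5532, -0.1629, 0.1375]
eef_rot: [2.797, 1.428, -0.0]
ft_force: [-6.4, -0.2, 10.0]
grip_width: 0.0262
grip_force: 39.7
```

Call:
move_arm([
  [[-0.0006, -0.0012, 0], 0, 1],
  [[-0.0011, -0.0024, 0], 0, 1],
  [[-0.0016, -0.0036, 0], 0, 1],
  [[-0.0021, -0.0048, 0], 0, 1],
])

```text
clock: 11.35
eef_pos: [0.548, -0.1617, 0.1375]
eef_rot: [2.797, 1.428, -0.0]
ft_force: [-6.1, -0.6, 10.1]
grip_width: 0.0261
grip_force: 39.7
```

Call:
move_arm([
  [[-0.0005, -0.0012, 0], 0, 1],
  [[-0.0009, -0.0024, 0], 0, 1],
  [[-0.0014, -0.0037, 0], 0, 1],
  [[-0.0018, -0.0049, 0], 0, 1],
])

```text
clock: 11.75
eef_pos: [0.543, -0.1603, 0.1375]
eef_rot: [2.797, 1.428, -0.0]
ft_force: [-6.0, -0.7, 10.0]
grip_width: 0.026
grip_force: 39.7
```

Call:
move_arm([
  [[-0.0004, -0.0012, 0], 0, 1],
  [[-0.0008, -0.0025, 0], 0, 1],
  [[-0.0011, -0.0038, 0], 0, 1],
  [[-0.0014, -0.005, 0], 0, 1],
])

```text
clock: 12.15
eef_pos: [0.5381, -0.1584, 0.1375]
eef_rot: [2.797, 1.428, -0.0]
ft_force: [-6.8, -0.5, 10.8]
grip_width: 0.0266
grip_force: 39.7
```

Call:
move_arm([
  [[-0.0003, -0.0013, 0], 0, 1],
  [[-0.0006, -0.0026, 0], 0, 1],
  [[-0.0008, -0.0038, 0], 0, 1],
  [[-0.0011, -0.0051, 0], 0, 1],
])

```text
clock: 12.55
eef_pos: [0.5333, -0.1563, 0.1374]
eef_rot: [2.797, 1.428, -0.0]
ft_force: [-7.2, 0.2, 10.4]
grip_width: 0.0261
grip_force: 39.8
```

Call:
move_arm([
  [[-0.0002, -0.0013, 0], 0, 1],
  [[-0.0004, -0.0026, 0], 0, 1],
  [[-0.0006, -0.0039, 0], 0, 1],
  [[-0.0007, -0.0052, 0], 0, 1],
])

```text
clock: 12.95
eef_pos: [0.5287, -0.1537, 0.1375]
eef_rot: [2.797, 1.428, -0.001]
ft_force: [-7.4, -0.7, 10.7]
grip_width: 0.0259
grip_force: 39.8
```

Call:
move_arm([
  [[-0.0001, -0.0013, 0], 0, 1],
  [[-0.0002, -0.0026, 0], 0, 1],
  [[-0.0003, -0.0039, 0], 0, 1],
  [[-0.0004, -0.0052, 0], 0, 1],
])

```text
clock: 13.35
eef_pos: [0.5242, -0.1509, 0.1374]
eef_rot: [2.797, 1.428, -0.0]
ft_force: [-6.8, 0.6, 11.9]
grip_width: 0.026
grip_force: 39.8
```

```bash
python3 wp.py -124 |grep now;for k in -128 -132 -136 -140 -144 -148 -152 -156; do python3 wp.py $k $((k-1)) $((k-2)) $((k-3)) $((k-4)) |grep -v now; done
```

```text
now [ 0.5242 -0.1509  0.1374] tan 5.983671428173812 rad 3.352982918954061
-129.0 [0.0001, -0.0013, 0]
-130.0 [0.0001, -0.0026, 0]
-131.0 [0.0002, -0.0039, 0]
-132.0 [0.0004, -0.0052, 0]
-133.0 [0.0001, -0.0013, 0]
-134.0 [0.0003, -0.0026, 0]
-135.0 [0.0005, -0.0039, 0]
-136.0 [0.0007, -0.0052, 0]
-137.0 [0.0002, -0.0013, 0]
-138.0 [0.0005, -0.0026, 0]
-139.0 [0.0008, -0.0038, 0]
-140.0 [0.0011, -0.0051, 0]
-141.0 [0.0003, -0.0013, 0]
-142.0 [0.0007, -0.0025, 0]
-143.0 [0.0011, -0.0038, 0]
-144.0 [0.0014, -0.005, 0]
-145.0 [0.0004, -0.0012, 0]
-146.0 [0.0009, -0.0025, 0]
-147.0 [0.0013, -0.0037, 0]
-148.0 [0.0018, -0.0049, 0]
-149.0 [0.0005, -0.0012, 0]
-150.0 [0.001, -0.0024, 0]
-151.0 [0.0016, -0.0036, 0]
-152.0 [0.0021, -0.0048, 0]
-153.0 [0.0006, -0.0012, 0]
-154.0 [0.0012, -0.0023, 0]
-155.0 [0.0018, -0.0035, 0]
-156.0 [0.0025, -0.0046, 0]
-157.0 [0.0007, -0.0011, 0]
-158.0 [0.0014, -0.0022, 0]
-159.0 [0.0021, -0.0033, 0]
-160.0 [0.0028, -0.0044, 0]
```

Call:
move_arm([
  [[0, -0.0013, 0], 0, 1],
  [[0, -0.0026, 0], 0, 1],
  [[0, -0.0039, 0], 0, 1],
  [[0, -0.0052, 0], 0, 1],
])

```text
clock: 13.75
eef_pos: [0.52, -0.1477, 0.1374]
eef_rot: [2.797, 1.428, -0.0]
ft_force: [-7.0, 0.0, 11.1]
grip_width: 0.026
grip_force: 39.9
```

Call:
move_arm([
  [[0.0001, -0.0013, 0], 0, 1],
  [[0.0001, -0.0026, 0], 0, 1],
  [[0.0002, -0.0039, 0], 0, 1],
  [[0.0004, -0.0052, 0], 0, 1],
])

```text
clock: 14.15
eef_pos: [0.516, -0.1443, 0.1374]
eef_rot: [2.797, 1.428, -0.001]
ft_force: [-6.7, 1.4, 12.1]
grip_width: 0.0258
grip_force: 39.9
```

Call:
move_arm([
  [[0.0001, -0.0013, 0], 0, 1],
  [[0.0003, -0.0026, 0], 0, 1],
  [[0.0005, -0.0039, 0], 0, 1],
  [[0.0007, -0.0052, 0], 0, 1],
])

```text
clock: 14.55
eef_pos: [0.5122, -0.1406, 0.1374]
eef_rot: [2.797, 1.428, -0.0]
ft_force: [-7.3, 1.5, 11.1]
grip_width: 0.0259
grip_force: 39.9
```

Call:
move_arm([
  [[0.0002, -0.0013, 0], 0, 1],
  [[0.0005, -0.0026, 0], 0, 1],
  [[0.0008, -0.0038, 0], 0, 1],
  [[0.0011, -0.0051, 0], 0, 1],
])

```text
clock: 14.95
eef_pos: [0.5087, -0.1366, 0.1374]
eef_rot: [2.797, 1.429, -0.0]
ft_force: [-7.2, 0.9, 13.1]
grip_width: 0.0261
grip_force: 39.9
```

Call:
move_arm([
  [[0.0003, -0.0013, 0], 0, 1],
  [[0.0007, -0.0025, 0], 0, 1],
  [[0.0011, -0.0038, 0], 0, 1],
  [[0.0014, -0.005, 0], 0, 1],
])

```text
clock: 15.35
eef_pos: [0.5055, -0.1323, 0.1374]
eef_rot: [2.797, 1.429, -0.0]
ft_force: [-7.9, 1.8, 13.3]
grip_width: 0.0262
grip_force: 40.0
```

Call:
move_arm([
  [[0.0004, -0.0012, 0], 0, 1],
  [[0.0009, -0.0025, 0], 0, 1],
  [[0.0013, -0.0037, 0], 0, 1],
  [[0.0018, -0.0049, 0], 0, 1],
])

```text
clock: 15.75
eef_pos: [0.5025, -0.1279, 0.1374]
eef_rot: [2.797, 1.429, -0.0]
ft_force: [-6.7, 2.7, 13.4]
grip_width: 0.0258
grip_force: 40.0
```

Call:
move_arm([
  [[0.0005, -0.0012, 0], 0, 1],
  [[0.001, -0.0024, 0], 0, 1],
  [[0.0016, -0.0036, 0], 0, 1],
  [[0.0021, -0.0048, 0], 0, 1],
])

```text
clock: 16.15
eef_pos: [0.5006, -0.1244, 0.1375]
eef_rot: [2.796, 1.428, 0.001]
ft_force: [-4.8, -2.0, 9.4]
grip_width: 0.0263
grip_force: 39.7
```

The tangential load fell from about 6 N to about 0.5 N, so the block has landed. I'll hold briefly, then open.

Call:
move_arm([
  [[0, 0, 0], 0, 1],
  [[0, 0, 0], 0, 1],
  [[0, 0, 0], 0, 1],
  [[0, 0, 0], 0, 1],
])

```text
clock: 16.55
eef_pos: [0.5006, -0.1245, 0.1374]
eef_rot: [2.796, 1.427, 0.001]
ft_force: [-4.6, -1.2, 9.7]
grip_width: 0.0261
grip_force: 39.7
```

Call:
move_arm([
  [[0, 0, 0], 0, 0.6],
  [[0, 0, 0], 0, 0.5],
  [[0, 0, 0], 0, 0.4],
  [[0, 0, 0], 0, 0.4],
  [[0, 0, 0], 0, 0.4],
])

```text
clock: 17.05
eef_pos: [0.5004, -0.1238, 0.1353]
eef_rot: [-2.798, -1.429, -0.0]
ft_force: [0.7, 0.9, -0.3]
grip_width: 0.0514
grip_force: 0.0
```

Released, with zero force at the wrist. I'll go straight up and then check.

Call:
move_arm([
  [[0, 0, -0.03], 0, 0.4],
  [[0, 0, -0.06], 0, 0.4],
  [[0, 0, -0.1], 0, 0.4],
  [[0, 0, -0.13], 0, 0.4],
  [[0, 0, -0.13], 0, 0.4],
])

```text
clock: 17.55
eef_pos: [0.5025, -0.124, 0.2696]
eef_rot: [2.793, 1.427, 0.009]
ft_force: [0.3, -0.0, -0.2]
grip_width: 0.0512
grip_force: 0.0
```

Run:
```python
from h import *
a=snap('top','t5.png')[150:330,220:420]; b=snap('side','s5.png')[150:330,220:420]
c=np.hstack([a,b]); cv2.imwrite('pics/c5.png',cv2.resize(c,(800,360),interpolation=cv2.INTER_CUBIC)[:,:,::-1])
s=manip.read_state();print(s['eef_pos'],s['ft_force'])
```

```text
[ 0.5004516  -0.12387208  0.26562508] [-0.05846418 -0.10785672 -1.26906496]
```

View pics/c5.png

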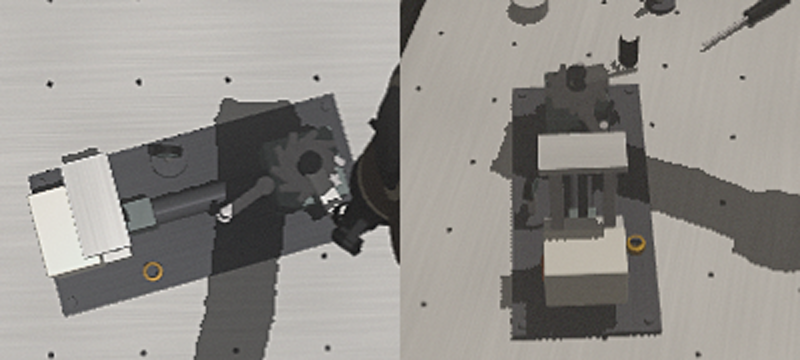

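The block is down, the handle stands free at about -152°, the lever is still on release with its peg near (332,256), and the bystanders are undisturbed. I'm handing the job in.

```bash
python3 -c "
from station import manip
print(manip.finish_job())"
```

```text
the job is handed in; nothing more can be done
None
```

The block was let down onto its stop screw, the selector is still on release, the gripper has let go of the handle and the job is handed in; the hand-in gave no verdict, and I couldn't see the pawl itself.

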